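Lock the mower spindle for the blade change

TASK

On the bench stands a mower spindle with a flat-sided hub and a sliding lock fork. Turn that hub until its two flats line up with the fork's slot while the fork is still drawn back, then slide the fork by its black post fully home so that its prongs straddle the flats, and let go. Do not turn the other spindle, the one with the plain round hub.

Things in the scene. Friction and masses are not known exactly. Their poses are not given: they have to be found in the camera images.
- hub_grip (a point): Flat-sided steel hub, an upright bar 52 x 26 (across its flats) on a belt pulley 110 wide, from 62 to 130 above the bench. Both turn about a vertical axis, either way, friction 0.12 N m, and stay put. Point: on the axis, 112 up. Axes: x along the 52 length, parallel to the flats; y across them; z up. Lined up: x parallel to fork_post x, either way round. Starts 28 to 90 degrees off.
- fork_post (a point): Black upright post, 22 diameter, 82 to 135 above the bench, on the steel lock fork. Point: on its axis, 112 up. x points level to the hub's axis, the way the fork slides home. Fork: 70 to 82 up; two prongs end 100 ahead of the post, slot between them 38 wide, 60 deep. Guide rails beside it: tops 84 up, 82 apart outside. Post to hub axis: 150 when back, 80 when home.
- fork (a joint): How far the fork has slid towards the hub, m: 0 fully back, 0.070 home at its stop. Friction 3 N, damping 8 N s/m; it stays where left. Starts at 0 to 0.010. Its prongs strike the hub if that is not lined up.
- plain_rim (a point): White dot on the top of the belt pulley (110 wide, 62 up) of the other spindle, 42 from that spindle's vertical axis along its x axis. That spindle has a plain round hub, 36 diameter, up to 117 above the bench, no fork, and a plate 120 square. It turns easily and is to be left as it is.

How it is judged:
On the way:
1. the hub's flats are lined up with the fork's slot (within 12 degrees) while the fork is still back (less than 25 mm forward) (angle between the x axis of hub_grip and the x axis of fork_post, either way round below 0.21 rad and value of joint fork below 0.025 m), for 0.2 s.
At the end, for the whole second after the job is handed in: The fork is home (at least 58 of its 70 mm forward) with its prongs straddling the hub, whose flats are within 12 degrees of the slot, and both stay so (angle between the x axis of hub_grip and the x axis of fork_post, either way round below 0.21 rad and value of joint fork above 0.058 m); the robot touches nothing.
It fails at once if the other spindle is turned (its rim dot moved more than 10 mm) (distance of plain_rim from where it was at the start of the episode above 0.01 m).
It also fails if it takes over 42 s, if anything falls off the work surface, if the arm or the gripper's body presses on something with over 40 N, if the wrist force passes 120 N, or if a joint passes its speed limit or range.

ROBOT

A 6-joint arm with a two-finger parallel gripper is mounted at the origin on the work surface. World frame = base frame: x ahead of the robot, y to its left, z up, the work surface at z = 0. Lengths are in m, angles in rad, forces in N, time in s.
With the tool pointing down it reaches from about 0.325 to 0.775 m from the base axis. Payload 5.5 kg.
Tool frame: the origin (TCP) lies at the very end of the fingers, on their centre line; the grasp point (between the pads) lies behind it (manip.grip_depth is the z of the grasp point in the tool frame, in m); z points along the fingers, y is the line along which they close (so a half turn about z gives the same grasp; the last joint's range is limited). The gripper opens to 85 mm and grips with 20 to 120 N. Pads are 22 mm wide; open, the fingers measure 114 mm over their backs; the gripper's body (76 mm by 85 mm) begins 54 mm behind the grasp point. The pads swing forward as they close: fully open they stand 13 mm farther back than shut.
Start: joints at [-1.354, 0.091, 1.231, -0, 1.82, -0.057], TCP at [0.162, -0.578, 0.231] pointing down, gripper open.
Joint ranges: [-2.87, 2.87], [-0.86, 2.18], [0.17, 2.46], [-1.51, 4.65], [0.06, 2.69], [-2.65, 2.65]. Speed limits (rad/s): [2.57, 2.57, 3.01, 3.14, 3.14, 3.14].

INTERFACE

Orientations are given as a unit quaternion [w, x, y, z].
In Python, from bench import manip gives the robot as it stands.
- The arm moves only by the tool servo_tool, never from a script. Its argument "targets" is a list of rows, each an object of numbers: "x", "y", "z": the shift along the tool's x, y, z in cm; "ax", "ay", "az": the turn, a rotation vector about the tool's x, y, z in degrees; "fingers": the finger opening in cm, from 0 to 8.54. A call has 1 to 12 rows; each row is the pose to reach, as a shift and turn from the pose commanded when the call began, along the tool's axes at that moment; what a row does not reach only later rows make up. A row lasts 1/12 s, in which the tool goes at most 41.7 mm and 7.16 degrees, less where a joint would pass 70% of its speed; a pose out of reach is approached as far as the arm can. A call with a gripper value outside its range is refused whole. The fingers move at their own pace and stop on an object; "force" is the grip in N (left out, the last holds). Time passes only in rows, so rows that repeat a pose let the fingers close. It gives the time, the measured TCP pose, the force, the opening and the grip force at its end, in the units of the state.
- manip.get_obs(): the state, without advancing time (a new reading comes with each control period).
- manip.grab_frame(name): name is "scene" or "top" or "wrist"; returns a dict with "img" (384x512x3 uint8, blue, green, red), "z_map" (384x512 float32, m along the optical axis (not along the pixel's ray), 0 where there is no reading), "intrinsics" (3x3 intrinsics, pixels), "rvec" (rotation vector, rad) and "tvec" (3), from world to camera coordinates, as OpenCV has them. Camera axes: x right, y down, z forward; pixel columns grow to the right and rows downward; lengths in m; the calibration is good to about 2 mm. A picture is of the moment at which its call begins.
- manip.finish_job(): hands the job in; it is judged then, once.
Trained networks look in the newest picture that a camera, given by its name, has taken for a name from the list of things; names that differ only in an ending like _2 or _b are one class to them, and where a whole thing is asked for, a point or a joint stands for the part that bears it (a point fixed in the world has none). Each returns a list of dicts, best first, with "score" (0 to 1); they miss things now and then, are a little off and sometimes report something else, mostly with a low value. They report only what shows in the picture. A call takes as long as a camera call.
- manip.search_frame(camera, thing): "at" ([row, column] in pixels, amid what is visible of it).
The state is a dict: "time_s": time; "q": joint angles; "dq": joint speeds; "joint_efforts": joint torques, N m; "eef_pos": TCP position; "tool_rot": TCP orientation; "ft_force": force on the tool from outside, world axes, zero at the start; "torque": the same for the moment, N m; "gripper_width": finger opening in m; "finger_force": force on a finger pad.
Only numpy, scipy, OpenCV 4.12 (cv2) and the standard library are available. Lean on these libraries where they do the work, as an engineer would, in place of code of your own. Each camera call takes 0.05 s, during which the arm holds its last target. There are 200 camera calls.

## Working session

There is one attempt and no reset: what is moved stays moved. The work goes in short steps, Python scripts to look and compute and a tool call to move; the robot and the scene stay as the last step left them, time stands still between calls to the robot, and variables do not carry over. Pictures are saved under pics/ and viewed, at most 10 in all, crops included, and the job is handed in when it is done.

Besides the shell and the picture viewer there is one more tool, called in YAML: its name, and indented under it one key for each argument. servo_tool: Moves the arm, as the interface text tells. Its arguments: {"type":"object","properties":{"targets":{"type":"array"},"force":{"type":"number"}},"required":["targets"]}

```bash
mkdir -p pics; ls
cat > h.py <<'E'
import numpy as np, cv2, json
from bench import manip
def cam(n):
    f=manip.grab_frame(n); R=cv2.Rodrigues(np.array(f["rvec"],float))[0]; return f,R,np.array(f["tvec"],float).ravel()
def ray(f,R,t,rc):
    K=np.array(f["intrinsics"]); d=np.linalg.inv(K)@[rc[1],rc[0],1.]; return -R.T@t, R.T@d
def atz(f,R,t,rc,z):
    o,d=ray(f,R,t,rc); return o+d*(z-o[2])/d[2]
def dep(f,R,t,rc):
    o,d=ray(f,R,t,rc); r,c=int(round(rc[0])),int(round(rc[1])); return o+d*f["z_map"][r,c]
def cloud(f,R,t):
    K=np.array(f["intrinsics"]); v,u=np.mgrid[:384,:512]; z=f["z_map"]
    p=np.stack([(u-K[0,2])/K[0,0]*z,(v-K[1,2])/K[1,1]*z,z],-1)
    return (p-t)@R
E
python3 - <<'E'
from h import *
ims=[]
o=manip.get_obs(); print(o["time_s"],o["eef_pos"],o["tool_rot"],manip.grip_depth)
for n in ["top","scene"]:
    f,R,t=cam(n); ims.append(f["img"]); print(n,-R.T@t)
    for th in ["hub_grip","fork_post","plain_rim"]:
        for d in manip.search_frame(n,th)[:3]:
            print(n,th,d["score"],d["at"],dep(f,R,t,d["at"]).round(3))
cv2.imwrite("pics/top.png",ims[0]);cv2.imwrite("pics/scene.png",ims[1])
E
```

```text
pics
0.0 [ 0.16215934 -0.57736678  0.23011123] [-1.01147629e-03  9.90644897e-01  1.36461193e-01 -8.82782494e-05] -0.0187
top [ 0.42792428 -0.0044277   0.9272377 ]
top hub_grip 0.96 [223.0, 278.0] [ 0.505 -0.078  0.133]
top fork_post 0.66 [229.3, 340.8] [ 0.495 -0.205  0.082]
top plain_rim 0.78 [206.3, 165.0] [0.54  0.13  0.117]
scene [ 0.96314049 -0.41352008  0.8274267 ]
scene hub_grip 0.7 [210.9, 217.0] [ 0.527 -0.096  0.084]
scene fork_post 0.59 [233.7, 168.0] [ 0.5   -0.201  0.081]
scene plain_rim 0.78 [171.5, 302.4] [0.565 0.129 0.059]
```

View pics/top.png

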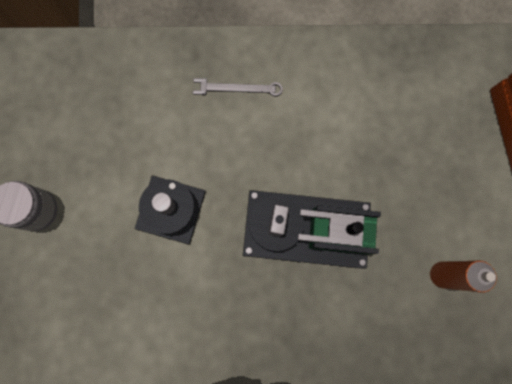

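View pics/scene.png

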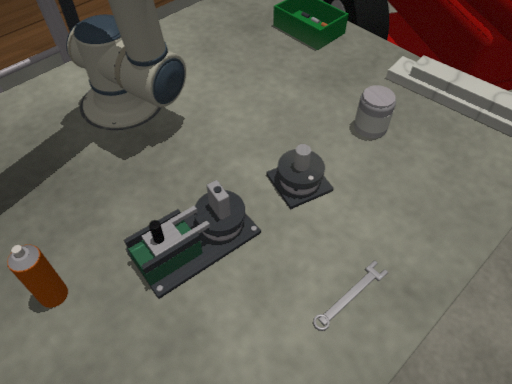

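The top view shows the flat-sided hub at about (row 220, col 280), its bar nearly across the slot. The fork's black post is at (228, 355), and the plain spindle is apart at left, (205, 165). The scene view agrees. Next I'll measure from the depth clouds of both cameras.

Run:
```python
from h import *
for n in ["top","scene"]:
    f,R,t=cam(n); P=cloud(f,R,t); img=f["img"].astype(int)
    d2=np.hypot(P[...,0]-0.505,P[...,1]+0.085)
    m=(d2<.06)&(P[...,2]>.122)&(P[...,2]<.142)
    X=P[m]; (c,s,a)=cv2.minAreaRect((X[:,:2]*1000).astype(np.float32))
    rel=(X[:,:2]-X[:,:2].mean(0)); w,v=np.linalg.eigh(rel.T@rel)
    print(n,"hub top",len(X),X.mean(0).round(4),"rect",c,s,a,"pca deg",np.degrees(np.arctan2(v[1,1],v[0,1])))
    d3=np.hypot(P[...,0]-0.49,P[...,1]+0.235)
    m=(d3<.04)&(P[...,2]>.122)&(P[...,2]<.15)
    X=P[m]; print(n,"post top",len(X),X.mean(0).round(4) if len(X) else 0, X.min(0) if len(X) else 0,X.max(0) if len(X) else 0)
    # pulley and fork steel
    m=(np.hypot(P[...,0]-0.5,P[...,1]+0.09)<.08)&(abs(P[...,2]-.062)<.005)
    X=P[m]; (c,r)=cv2.minEnclosingCircle((X[:,:2]*1000).astype(np.float32)); print("pulley",len(X),c,r)
    m=(np.hypot(P[...,0]-0.49,P[...,1]+0.2)<.1)&(abs(P[...,2]-.082)<.006)&(img.min(-1)>110)
    X=P[m]; print("fork",len(X),X.mean(0),cv2.minAreaRect((X[:,:2]*1000).astype(np.float32)))
    m=(np.hypot(P[...,0]-0.49,P[...,1]+0.15)<.2)&(P[...,2]<.03)&(P[...,2]>.006)
    X=P[m]; print("plate",len(X),cv2.minAreaRect((X[:,:2]*1000).astype(np.float32)),X[:,2].mean())
f,R,t=cam("top"); cv2.imwrite("pics/topc.png",cv2.resize(f["img"][180:280,230:390],None,fx=5,fy=5,interpolation=cv2.INTER_CUBIC))
print(f["intrinsics"])
```

```text
top hub top 401 [ 0.5115 -0.0799  0.1307] rect (512.0215454101562, -80.56615447998047) (26.287368774414062, 52.011375427246094) 78.4751205444336 pca deg 168.3940992836531
top post top 129 [ 0.4944 -0.2213  0.1341] [ 0.48412799 -0.2330052   0.12257683] [ 0.50471812 -0.21197873  0.13842591]
pulley 2036 (504.48590087890625, -98.10791778564453) 73.83832550048828
fork 1051 [ 0.49758611 -0.19410162  0.08269054] ((499.5129089355469, -186.08926391601562), (122.7249755859375, 57.7215576171875), 83.04961395263672)
plate 3160 ((496.9452209472656, -153.9271240234375), (337.2723693847656, 290.2742919921875), 26.53824806213379) 0.012868125587676502
scene hub top 281 [ 0.516  -0.0816  0.1283] rect (514.0478515625, -80.54375457763672) (26.137325286865234, 53.40019226074219) 78.87641143798828 pca deg 169.97938389696995
scene post top 120 [ 0.4987 -0.2233  0.1314] [ 0.48588143 -0.23296734  0.12212554] [ 0.50754987 -0.2118068   0.13696348]
pulley 1243 (506.5746154785156, -98.22181701660156) 73.82736206054688
fork 825 [ 0.50295098 -0.19501986  0.08028229] ((500.4769592285156, -184.24647521972656), (123.03272247314453, 59.998863220214844), 82.61323547363281)
plate 2463 ((506.1148986816406, -149.1217803955078), (260.9883117675781, 141.10931396484375), 82.78886413574219) 0.012094910532306826
[[437.00730614   0.         244.54102452]
 [  0.         437.00730614 194.4557998 ]
 [  0.           0.           1.        ]]
```

View pics/topc.png

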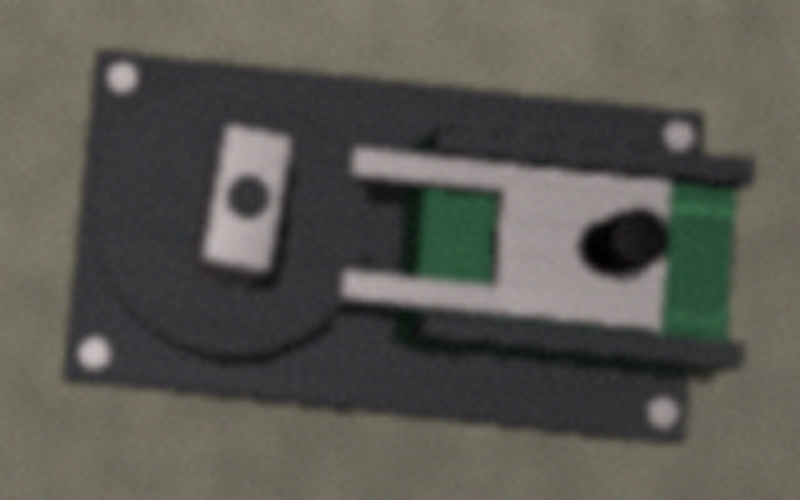

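The zoomed picture gives the hub bar at (195, 248) and the post top at (237, 638) in the crop, with the fork slot open towards the hub. The checks agree:
- **Hub:** centre (0.513, -0.0805), top at 0.13, long axis at -11.3°.
- **Post:** (0.4955, -0.222), top at 0.135, so 143 from the hub axis.
- **Slide direction:** 82.8°.

I'll grasp the hub at yaw 168.7° and turn it to 82.8°, which leaves wrist range to spare.

```bash
cat >> h.py <<'E'
from scipy.spatial.transform import Rotation as Ro
def goto(p,yaw):
    o=manip.get_obs(); q=o["tool_rot"]; R0=Ro.from_quat([q[1],q[2],q[3],q[0]])
    R1=Ro.from_euler("z",yaw,degrees=True)*Ro.from_euler("x",180,degrees=True)
    s=R0.inv().apply(np.array(p)-o["eef_pos"])*100
    print("t",o["time_s"],"shift cm",s.round(2),"turn deg",np.degrees((R0.inv()*R1).as_rotvec()).round(2), "width",o["gripper_width"],"q6",np.degrees(o["q"][5]).round(1))
E
python3 - <<'E'
from h import *
goto([.513,-.0805,.21],168.7)
f,R,t=cam("top"); P=cloud(f,R,t)[255:300,425:500]; X=P[P[...,2]>.05]; print(X.min(0),X.max(0))
E
```

```text
t 0.55 shift cm [ 47.21 -38.38   2.13] turn deg [   0.      0.   -153.01] width 0.08544391913762935 q6 -3.2
[ 0.37626204 -0.45879338  0.05011903] [ 0.43129104 -0.0044277   0.9272377 ]
```

servo_tool:
  targets:
    - {"x":0,"y":-1,"z":-4,"az":-7}
    - {"x":1,"y":-4,"z":-6,"az":-14}
    - {"x":4,"y":-6.5,"z":-6,"az":-21}
    - {"x":7,"y":-9,"z":-6,"az":-28}
    - {"x":10,"y":-11,"z":-6,"az":-35}
    - {"x":13,"y":-13.5,"z":-6,"az":-42}
    - {"x":16,"y":-16,"z":-6,"az":-49}
    - {"x":19,"y":-18,"z":-6,"az":-56}
    - {"x":22,"y":-20,"z":-6,"az":-63}
    - {"x":25,"y":-22,"z":-6,"az":-70}
    - {"x":28,"y":-24,"z":-5,"az":-77}
    - {"x":28,"y":-24,"z":-5,"az":-77}

```text
invalid input
```

Run:
```python
from h import *
goto([.513,-.0805,.21],168.7); print(manip.get_obs()["eef_pos"])
```

```text
t 0.6 shift cm [ 47.21 -38.38   2.13] turn deg [-0.0000e+00  1.0000e-02 -1.5301e+02] width 0.08541711265585106 q6 -3.2
[ 0.16220787 -0.57768974  0.23133009]
```

servo_tool:
  targets:
    - {"x":0,"y":-1,"z":-4,"ax":0,"ay":0,"az":-7,"fingers":8.5}
    - {"x":1,"y":-4,"z":-6,"ax":0,"ay":0,"az":-14,"fingers":8.5}
    - {"x":4,"y":-6.5,"z":-6,"ax":0,"ay":0,"az":-21,"fingers":8.5}
    - {"x":7,"y":-9,"z":-6,"ax":0,"ay":0,"az":-28,"fingers":8.5}
    - {"x":10,"y":-11,"z":-6,"ax":0,"ay":0,"az":-35,"fingers":8.5}
    - {"x":13,"y":-13.5,"z":-6,"ax":0,"ay":0,"az":-42,"fingers":8.5}
    - {"x":16,"y":-16,"z":-6,"ax":0,"ay":0,"az":-49,"fingers":8.5}
    - {"x":19,"y":-18,"z":-6,"ax":0,"ay":0,"az":-56,"fingers":8.5}
    - {"x":22,"y":-20,"z":-6,"ax":0,"ay":0,"az":-63,"fingers":8.5}
    - {"x":25,"y":-22,"z":-6,"ax":0,"ay":0,"az":-70,"fingers":8.5}
    - {"x":28,"y":-24,"z":-5,"ax":0,"ay":0,"az":-77,"fingers":8.5}
    - {"x":28,"y":-24,"z":-5,"ax":0,"ay":0,"az":-77,"fingers":8.5}
  force: 60

```text
time_s: 1.6
eef_pos: [0.3698, -0.2664, 0.2802]
tool_rot: [-0.001, 0.686, 0.728, 0.001]
ft_force: [0.5, -0.6, -0.8]
gripper_width: 0.0847
finger_force: 0.0
```

Run:
```python
from h import *
goto([.513,-.0805,.21],168.7); print(manip.get_obs()["eef_pos"])
```

```text
t 1.6 shift cm [17.68 15.39  7.08] turn deg [  0.15  -0.09 -75.28] width 0.08472052992654604 q6 -43.5
[ 0.3698323  -0.26637064  0.28019891]
```

servo_tool:
  targets:
    - {"x":2,"y":1.5,"z":0,"ax":0,"ay":0,"az":-7,"fingers":8.5}
    - {"x":4,"y":3,"z":0,"ax":0,"ay":0,"az":-14,"fingers":8.5}
    - {"x":6,"y":5,"z":1,"ax":0,"ay":0,"az":-21,"fingers":8.5}
    - {"x":8,"y":7,"z":1,"ax":0,"ay":0,"az":-28,"fingers":8.5}
    - {"x":10,"y":8.5,"z":2,"ax":0,"ay":0,"az":-35,"fingers":8.5}
    - {"x":12,"y":10.5,"z":3,"ax":0,"ay":0,"az":-42,"fingers":8.5}
    - {"x":14,"y":12,"z":4,"ax":0,"ay":0,"az":-49,"fingers":8.5}
    - {"x":16,"y":14,"z":5,"ax":0,"ay":0,"az":-56,"fingers":8.5}
    - {"x":17.7,"y":15.4,"z":6,"ax":0,"ay":0,"az":-63,"fingers":8.5}
    - {"x":17.7,"y":15.4,"z":6,"ax":0,"ay":0,"az":-70,"fingers":8.5}
    - {"x":17.7,"y":15.4,"z":6,"ax":0,"ay":0,"az":-75.3,"fingers":8.5}
    - {"x":17.7,"y":15.4,"z":6,"ax":0,"ay":0,"az":-75.3,"fingers":8.5}
  force: 60

```text
time_s: 2.6
eef_pos: [0.5125, -0.0868, 0.2209]
tool_rot: [-0.0, 0.103, 0.995, -0.0]
ft_force: [0.1, 0.2, -0.2]
gripper_width: 0.0847
finger_force: 0.0
```

Run:
```python
from h import *
goto([.513,-.0805,.095],168.7); o=manip.get_obs(); print(o["eef_pos"])
f,R,t=cam("wrist"); cv2.imwrite("pics/w1.png",f["img"]); P=cloud(f,R,t)
m=(np.hypot(P[...,0]-.513,P[...,1]+.0805)<.05)&(abs(P[...,2]-.13)<.006)
X=P[m]; print("hub",len(X),X.mean(0) if len(X) else 0, cv2.minAreaRect((X[:,:2]*1000).astype(np.float32)) if len(X) else 0)
for th in ["hub_grip","fork_post"]:
    for d in manip.search_frame("wrist",th)[:2]: print(th,d,dep(f,R,t,d["at"]))
```

```text
t 2.6 shift cm [ 0.06  0.62 12.59] turn deg [-0.01 -0.05 -0.53] width 0.0847438047585079 q6 -91.5
[ 0.51246262 -0.08675033  0.22088289]
hub 1450 [ 0.50958185 -0.08052418  0.12845953] ((511.2476806640625, -80.82295227050781), (25.935077667236328, 51.45929718017578), 77.86082458496094)
hub_grip {'at': [179.3, 260.7], 'score': 0.86} [ 0.49399864 -0.07754402  0.12840636]
fork_post {'at': [194.4, 148.8], 'score': 0.85} [ 0.49808079 -0.20451629  0.07979563]
```

View pics/w1.png

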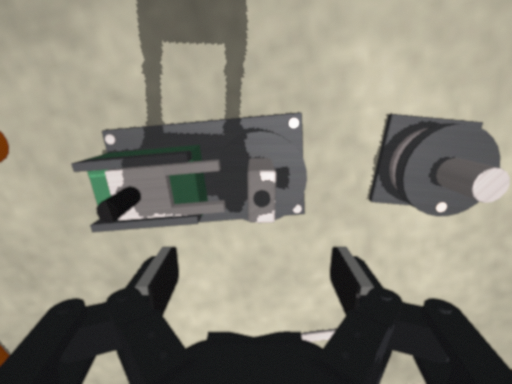

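The wrist view shows the hub bar at (190, 262) between the fingers, the fork with its post at (203, 120), and the plain spindle clear to the right. The wrist depth gives the hub as (0.511, -0.081, 0.128), matching the other views. Now I'll lower onto it and close.

servo_tool:
  targets:
    - {"x":0,"y":0.6,"z":2.5,"ax":0,"ay":0,"az":-0.5,"fingers":8.5}
    - {"x":0,"y":0.6,"z":5,"ax":0,"ay":0,"az":-0.5,"fingers":8.5}
    - {"x":0,"y":0.6,"z":7.5,"ax":0,"ay":0,"az":-0.5,"fingers":8.5}
    - {"x":0,"y":0.6,"z":9.5,"ax":0,"ay":0,"az":-0.5,"fingers":8.5}
    - {"x":0,"y":0.6,"z":11.5,"ax":0,"ay":0,"az":-0.5,"fingers":8.5}
    - {"x":0,"y":0.6,"z":12.5,"ax":0,"ay":0,"az":-0.5,"fingers":8.5}
    - {"x":0,"y":0.6,"z":12.5,"ax":0,"ay":0,"az":-0.5,"fingers":8.5}
    - {"x":0,"y":0.6,"z":12.5,"ax":0,"ay":0,"az":-0.5,"fingers":8.5}
  force: 60

```text
time_s: 3.42
eef_pos: [0.5136, -0.0813, 0.0967]
tool_rot: [-0.0, 0.101, 0.995, 0.0]
ft_force: [-0.7, 0.4, 1.6]
gripper_width: 0.0848
finger_force: 0.0
```

Run:
```python
from h import *
goto([.512,-.0807,.095],168.7); o=manip.get_obs(); print(o["eef_pos"],o["ft_force"])
```

```text
t 3.4167 shift cm [0.17 0.02 0.17] turn deg [ 0.   -0.01 -0.3 ] width 0.08480168055752099 q6 -91.1
[ 0.51364089 -0.08126215  0.09666452] [-0.70282514  0.39433479  1.55171252]
```

Well centred, so I'll close on the flats.

servo_tool:
  targets:
    - {"x":0.1,"y":0,"z":0,"ax":0,"ay":0,"az":0,"fingers":5}
    - {"x":0.1,"y":0,"z":0,"ax":0,"ay":0,"az":0,"fingers":3.5}
    - {"x":0.1,"y":0,"z":0,"ax":0,"ay":0,"az":0,"fingers":2}
    - {"x":0.1,"y":0,"z":0,"ax":0,"ay":0,"az":0,"fingers":2}
    - {"x":0.1,"y":0,"z":0,"ax":0,"ay":0,"az":0,"fingers":2}
    - {"x":0.1,"y":0,"z":0,"ax":0,"ay":0,"az":0,"fingers":2}
    - {"x":0.1,"y":0,"z":0,"ax":0,"ay":0,"az":0,"fingers":2}
    - {"x":0.1,"y":0,"z":0,"ax":0,"ay":0,"az":0,"fingers":2}
    - {"x":0.1,"y":0,"z":0,"ax":0,"ay":0,"az":0,"fingers":2}
    - {"x":0.1,"y":0,"z":0,"ax":0,"ay":0,"az":0,"fingers":2}
  force: 50

```text
time_s: 4.25
eef_pos: [0.5133, -0.0799, 0.0972]
tool_rot: [0.001, 0.1, 0.995, 0.001]
ft_force: [-0.1, 5.4, 4.7]
gripper_width: 0.0253
finger_force: 51.7
```

Run:
```python
from h import *
goto([.512,-.0807,.095],82.8); o=manip.get_obs(); print(o["eef_pos"],o["ft_force"],o["torque"],o["finger_force"])
```

```text
t 4.25 shift cm [ 0.11 -0.1   0.22] turn deg [ 0.13 -0.   85.73] width 0.02531152902970378 q6 -91.2
[ 0.51326957 -0.07991442  0.09722573] [-0.08059693  5.35592188  4.68440186] [ 0.60073945  0.01785612 -0.12221808] 51.663907170295715
```

Gripped at about 25 mm, which fits the flats. Turning -86° about world z (az +86 in the tool frame).

servo_tool:
  targets:
    - {"x":0,"y":0,"z":0,"ax":0,"ay":0,"az":4,"fingers":2}
    - {"x":0,"y":0,"z":0,"ax":0,"ay":0,"az":10,"fingers":2}
    - {"x":0,"y":0,"z":0,"ax":0,"ay":0,"az":17,"fingers":2}
    - {"x":0,"y":0,"z":0,"ax":0,"ay":0,"az":24,"fingers":2}
    - {"x":0,"y":0,"z":0,"ax":0,"ay":0,"az":31,"fingers":2}
    - {"x":0,"y":0,"z":0,"ax":0,"ay":0,"az":38,"fingers":2}
    - {"x":0,"y":0,"z":0,"ax":0,"ay":0,"az":45,"fingers":2}
    - {"x":0,"y":0,"z":0,"ax":0,"ay":0,"az":52,"fingers":2}
    - {"x":0,"y":0,"z":0,"ax":0,"ay":0,"az":59,"fingers":2}
    - {"x":0,"y":0,"z":0,"ax":0,"ay":0,"az":65,"fingers":2}
    - {"x":0,"y":0,"z":0,"ax":0,"ay":0,"az":70,"fingers":2}
    - {"x":0,"y":0,"z":0,"ax":0,"ay":0,"az":70,"fingers":2}
  force: 50

```text
time_s: 5.25
eef_pos: [0.5122, -0.0809, 0.0972]
tool_rot: [-0.0, 0.655, 0.756, -0.001]
ft_force: [-5.2, 1.9, 5.8]
gripper_width: 0.0253
finger_force: 52.0
```

Run:
```python
from h import *
goto([.512,-.0807,.095],82.8); o=manip.get_obs(); print(o["eef_pos"],o["ft_force"],o["torque"],o["finger_force"])
```

```text
t 5.25 shift cm [ 0.03 -0.01  0.22] turn deg [-0.06  0.03 15.41] width 0.025330851059151928 q6 -20.9
[ 0.51215299 -0.08093981  0.09723931] [-5.19618763  1.91032911  5.83435938] [ 0.09187246  0.73810033 -0.12528169] 51.955198645591736
```

Turning the rest, holding, then opening.

servo_tool:
  targets:
    - {"x":0,"y":0,"z":0,"ax":0,"ay":0,"az":6,"fingers":2}
    - {"x":0,"y":0,"z":0,"ax":0,"ay":0,"az":12,"fingers":2}
    - {"x":0,"y":0,"z":0,"ax":0,"ay":0,"az":15.4,"fingers":2}
    - {"x":0,"y":0,"z":0,"ax":0,"ay":0,"az":15.4,"fingers":2}
    - {"x":0,"y":0,"z":0,"ax":0,"ay":0,"az":15.4,"fingers":2}
    - {"x":0,"y":0,"z":0,"ax":0,"ay":0,"az":15.4,"fingers":5}
    - {"x":0,"y":0,"z":0,"ax":0,"ay":0,"az":15.4,"fingers":8.5}
    - {"x":0,"y":0,"z":0,"ax":0,"ay":0,"az":15.4,"fingers":8.5}
    - {"x":0,"y":0,"z":0,"ax":0,"ay":0,"az":15.4,"fingers":8.5}
    - {"x":0,"y":0,"z":0,"ax":0,"ay":0,"az":15.4,"fingers":8.5}
    - {"x":0,"y":0,"z":0,"ax":0,"ay":0,"az":15.4,"fingers":8.5}
  force: 50

```text
time_s: 6.17
eef_pos: [0.5127, -0.0809, 0.0961]
tool_rot: [-0.0, 0.748, 0.663, -0.0]
ft_force: [0.4, 0.2, -0.5]
gripper_width: 0.0844
finger_force: 0.0
```

servo_tool:
  targets:
    - {"x":0,"y":0,"z":-2,"ax":0,"ay":0,"az":0,"fingers":8.5}
    - {"x":0,"y":0,"z":-5,"ax":0,"ay":0,"az":0,"fingers":8.5}
    - {"x":0,"y":0,"z":-8,"ax":0,"ay":0,"az":0,"fingers":8.5}
    - {"x":-4,"y":0,"z":-10,"ax":0,"ay":0,"az":0,"fingers":8.5}
    - {"x":-8,"y":0,"z":-10,"ax":0,"ay":0,"az":0,"fingers":8.5}
    - {"x":-11,"y":0,"z":-10,"ax":0,"ay":0,"az":0,"fingers":8.5}
    - {"x":-14,"y":0,"z":-10,"ax":0,"ay":0,"az":0,"fingers":8.5}
    - {"x":-14,"y":0,"z":-10,"ax":0,"ay":0,"az":0,"fingers":8.5}
    - {"x":-14,"y":0,"z":-10,"ax":0,"ay":0,"az":0,"fingers":8.5}
  force: 50

```text
time_s: 6.92
eef_pos: [0.4955, -0.221, 0.1959]
tool_rot: [-0.0, 0.749, 0.662, -0.0]
ft_force: [0.3, -0.1, -0.1]
gripper_width: 0.0848
finger_force: 0.0
```

Run:
```python
from h import *
o=manip.get_obs(); print(o["eef_pos"],o["ft_force"])
for n in ["wrist","scene","top"]:
    f,R,t=cam(n); P=cloud(f,R,t)
    if n=="wrist": cv2.imwrite("pics/w2.png",f["img"])
    for nm,c,h,r in [("hub",(.512,-.0807),.13,.035),("post",(.4955,-.222),.134,.025)]:
        m=(np.hypot(P[...,0]-c[0],P[...,1]-c[1])<r)&(abs(P[...,2]-h)<.006); X=P[m]
        if len(X)>20: print(n,nm,len(X),X.mean(0).round(4),cv2.minAreaRect((X[:,:2]*1000).astype(np.float32)))
goto([.4955,-.222,.096],82.8)
```

```text
[ 0.4954512  -0.22104458  0.19587591] [ 0.2507372  -0.11862905 -0.06112426]
wrist hub 2113 [ 0.51   -0.0899  0.1286] ((509.93304443359375, -89.75305938720703), (34.20808410644531, 26.097370147705078), 82.28046417236328)
wrist post 516 [ 0.4941 -0.2221  0.1329] ((493.92425537109375, -222.59727478027344), (20.880598068237305, 20.83924674987793), 10.536689758300781)
scene hub 275 [ 0.5152 -0.0812  0.1283] ((513.8585205078125, -80.05113220214844), (51.92152404785156, 28.213680267333984), 82.41121673583984)
scene post 96 [ 0.4979 -0.223   0.1329] ((496.9335632324219, -222.56103515625), (20.819948196411133, 20.918331146240234), 68.82861328125)
top hub 398 [ 0.5116 -0.08    0.1306] ((512.2037963867188, -80.46469116210938), (52.0540885925293, 26.14900779724121), 82.82067108154297)
top post 117 [ 0.4947 -0.2219  0.1351] ((494.1392822265625, -222.532470703125), (21.196701049804688, 20.178781509399414), 86.14259338378906)
t 7.0667 shift cm [-0.32 -0.02 10.02] turn deg [-0.01 -0.03  0.34] width 0.08496752151841279 q6 -20.6
```

View pics/w2.png

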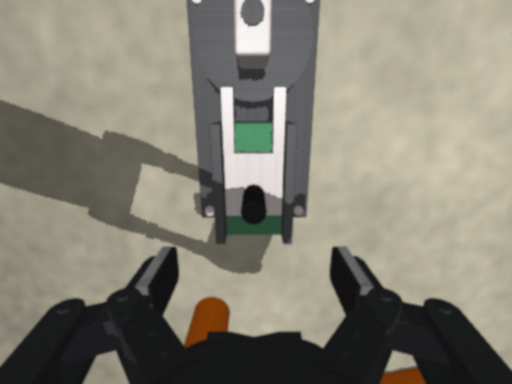

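The wrist picture shows the hub bar (25, 253) in line with the fork slot, and the post at (203, 254). All three cameras agree on 82.3 to 82.8° with the fork still back. The bottle is low in the view at (320, 207), and the descent stays clear of it. Now I'll lower onto the post and grip it.

servo_tool:
  targets:
    - {"x":-0.1,"y":0,"z":3,"ax":0,"ay":0,"az":0,"fingers":8.5}
    - {"x":-0.1,"y":0,"z":6,"ax":0,"ay":0,"az":0,"fingers":8.5}
    - {"x":-0.1,"y":0,"z":8.5,"ax":0,"ay":0,"az":0,"fingers":8.5}
    - {"x":-0.1,"y":0,"z":9.9,"ax":0,"ay":0,"az":0,"fingers":6}
    - {"x":-0.1,"y":0,"z":9.9,"ax":0,"ay":0,"az":0,"fingers":4}
    - {"x":-0.1,"y":0,"z":9.9,"ax":0,"ay":0,"az":0,"fingers":1.5}
    - {"x":-0.1,"y":0,"z":9.9,"ax":0,"ay":0,"az":0,"fingers":1.5}
    - {"x":-0.1,"y":0,"z":9.9,"ax":0,"ay":0,"az":0,"fingers":1.5}
    - {"x":-0.1,"y":0,"z":9.9,"ax":0,"ay":0,"az":0,"fingers":1.5}
    - {"x":-0.1,"y":0,"z":9.9,"ax":0,"ay":0,"az":0,"fingers":1.5}
    - {"x":-0.1,"y":0,"z":9.9,"ax":0,"ay":0,"az":0,"fingers":1.5}
  force: 50

```text
time_s: 7.98
eef_pos: [0.495, -0.2207, 0.0998]
tool_rot: [-0.0, 0.748, 0.663, -0.0]
ft_force: [-9.0, 4.1, 7.3]
gripper_width: 0.0208
finger_force: 49.5
```

Run:
```python
from h import *
u=np.array([np.cos(np.radians(82.8)),np.sin(np.radians(82.8))]); h=np.array([.5125,-.0805])-.08*u; print(h)
goto([*h,.096],82.8); o=manip.get_obs(); print(o["eef_pos"],o["ft_force"])
```

```text
[ 0.50247334 -0.15986918]
t 7.9833 shift cm [6.12 0.01 0.38] turn deg [-0.06  0.02  0.28] width 0.020805513339885607 q6 -20.7
[ 0.49496703 -0.22065117  0.09978641] [-9.00725824  4.13176886  7.25412891]
```

servo_tool:
  targets:
    - {"x":0.4,"y":-0.05,"z":0,"ax":0,"ay":0,"az":0,"fingers":1.5}
    - {"x":1,"y":-0.05,"z":0,"ax":0,"ay":0,"az":0,"fingers":1.5}
    - {"x":1.6,"y":-0.05,"z":0,"ax":0,"ay":0,"az":0,"fingers":1.5}
    - {"x":2.2,"y":-0.05,"z":0,"ax":0,"ay":0,"az":0,"fingers":1.5}
    - {"x":2.8,"y":-0.05,"z":0,"ax":0,"ay":0,"az":0,"fingers":1.5}
    - {"x":3.4,"y":-0.05,"z":0,"ax":0,"ay":0,"az":0,"fingers":1.5}
    - {"x":4,"y":-0.05,"z":0,"ax":0,"ay":0,"az":0,"fingers":1.5}
    - {"x":4.6,"y":-0.05,"z":0,"ax":0,"ay":0,"az":0,"fingers":1.5}
    - {"x":5.2,"y":-0.05,"z":0,"ax":0,"ay":0,"az":0,"fingers":1.5}
    - {"x":5.7,"y":-0.05,"z":0,"ax":0,"ay":0,"az":0,"fingers":1.5}
    - {"x":6,"y":-0.05,"z":0,"ax":0,"ay":0,"az":0,"fingers":1.5}
    - {"x":6,"y":-0.05,"z":0,"ax":0,"ay":0,"az":0,"fingers":1.5}
  force: 50

```text
time_s: 8.98
eef_pos: [0.5021, -0.1614, 0.0998]
tool_rot: [0.001, 0.749, 0.663, -0.001]
ft_force: [-7.5, 0.3, 5.7]
gripper_width: 0.0209
finger_force: 49.4
```

Not at the stop yet, as there is no axial force. A few more mm.

servo_tool:
  targets:
    - {"x":0.1,"y":0,"z":0,"ax":0,"ay":0,"az":0,"fingers":1.5}
    - {"x":0.2,"y":0,"z":0,"ax":0,"ay":0,"az":0,"fingers":1.5}
    - {"x":0.3,"y":0,"z":0,"ax":0,"ay":0,"az":0,"fingers":1.5}
    - {"x":0.3,"y":0,"z":0,"ax":0,"ay":0,"az":0,"fingers":1.5}
  force: 50

```text
time_s: 9.32
eef_pos: [0.5024, -0.159, 0.0998]
tool_rot: [0.001, 0.749, 0.663, -0.001]
ft_force: [-7.0, -1.8, 5.5]
gripper_width: 0.0209
finger_force: 49.4
```

servo_tool:
  targets:
    - {"x":0.1,"y":0,"z":0,"ax":0,"ay":0,"az":0,"fingers":1.5}
    - {"x":0.2,"y":0,"z":0,"ax":0,"ay":0,"az":0,"fingers":1.5}
    - {"x":0.2,"y":0,"z":0,"ax":0,"ay":0,"az":0,"fingers":1.5}
  force: 50

```text
time_s: 9.57
eef_pos: [0.5026, -0.1574, 0.0998]
tool_rot: [0.001, 0.749, 0.663, -0.001]
ft_force: [-6.3, -1.8, 5.3]
gripper_width: 0.0206
finger_force: 49.4
```

servo_tool:
  targets:
    - {"x":0.1,"y":0,"z":0,"ax":0,"ay":0,"az":0,"fingers":1.5}
    - {"x":0.2,"y":0,"z":0,"ax":0,"ay":0,"az":0,"fingers":1.5}
    - {"x":0.3,"y":0,"z":0,"ax":0,"ay":0,"az":0,"fingers":1.5}
    - {"x":0.3,"y":0,"z":0,"ax":0,"ay":0,"az":0,"fingers":1.5}
  force: 50

```text
time_s: 9.9
eef_pos: [0.5026, -0.1574, 0.0998]
tool_rot: [0.003, 0.749, 0.662, -0.003]
ft_force: [-7.9, -13.7, 4.7]
gripper_width: 0.021
finger_force: 49.1
```

The fork is on its stop: force has risen to 14 N with no motion. I'll ease off, open and lift away.

servo_tool:
  targets:
    - {"x":-0.2,"y":0,"z":0,"ax":0,"ay":0,"az":0,"fingers":1.5}
    - {"x":-0.2,"y":0,"z":0,"ax":0,"ay":0,"az":0,"fingers":4}
    - {"x":-0.2,"y":0,"z":0,"ax":0,"ay":0,"az":0,"fingers":8.5}
    - {"x":-0.2,"y":0,"z":0,"ax":0,"ay":0,"az":0,"fingers":8.5}
    - {"x":-0.2,"y":0,"z":0,"ax":0,"ay":0,"az":0,"fingers":8.5}
    - {"x":-0.2,"y":0,"z":0,"ax":0,"ay":0,"az":0,"fingers":8.5}
    - {"x":-0.2,"y":0,"z":-2,"ax":0,"ay":0,"az":0,"fingers":8.5}
    - {"x":-0.2,"y":0,"z":-5,"ax":0,"ay":0,"az":0,"fingers":8.5}
    - {"x":-0.2,"y":0,"z":-8,"ax":0,"ay":0,"az":0,"fingers":8.5}
    - {"x":-0.2,"y":0,"z":-11,"ax":0,"ay":0,"az":0,"fingers":8.5}
    - {"x":-0.2,"y":0,"z":-13,"ax":0,"ay":0,"az":0,"fingers":8.5}
    - {"x":-0.2,"y":0,"z":-13,"ax":0,"ay":0,"az":0,"fingers":8.5}
  force: 50

```text
time_s: 10.9
eef_pos: [0.5048, -0.1555, 0.2334]
tool_rot: [0.004, 0.748, 0.663, 0.002]
ft_force: [-0.1, -0.6, 0.5]
gripper_width: 0.0853
finger_force: 0.0
```

Run:
```python
from h import *
o=manip.get_obs(); print(o["eef_pos"],o["ft_force"])
for n in ["wrist","scene","top"]:
    f,R,t=cam(n); P=cloud(f,R,t)
    if n=="wrist": cv2.imwrite("pics/w3.png",f["img"])
    for nm,c,h,r in [("hub",(.512,-.0807),.13,.035),("post",(.503,-.157),.134,.02)]:
        m=(np.hypot(P[...,0]-c[0],P[...,1]-c[1])<r)&(abs(P[...,2]-h)<.006); X=P[m]
        if len(X)>20: print(n,nm,len(X),X.mean(0).round(4),cv2.minAreaRect((X[:,:2]*1000).astype(np.float32)))
```

```text
[ 0.50479131 -0.15554438  0.23340332] [-0.14039071 -0.5931781   0.50612816]
wrist hub 1754 [ 0.5111 -0.0801  0.1284] ((511.0439453125, -81.07049560546875), (51.47760009765625, 25.76487922668457), 82.36956787109375)
wrist post 381 [ 0.5016 -0.159   0.1328] ((501.53302001953125, -159.5584716796875), (20.616479873657227, 20.371204376220703), 83.43191528320312)
scene hub 272 [ 0.5149 -0.0814  0.1284] ((513.5199584960938, -80.28349304199219), (50.98560333251953, 27.681222915649414), 83.29208374023438)
scene post 92 [ 0.5054 -0.1599  0.1326] ((504.6808166503906, -159.28244018554688), (19.84392738342285, 20.82841682434082), 51.78298568725586)
top hub 397 [ 0.5116 -0.0801  0.1306] ((512.0845947265625, -80.42852020263672), (51.7219352722168, 26.39497947692871), 83.91824340820312)
top post 28 [ 0.5048 -0.1523  0.134 ] ((504.9510498046875, -152.03399658203125), (5.074507236480713, 16.69529914855957), 67.95255279541016)
```

View pics/w3.png

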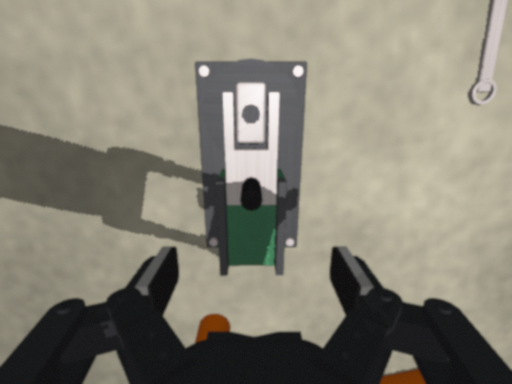

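The prongs straddle the hub at (112, 251) and the post is at (193, 251). Post to hub measures about 79 mm, so the fork is home; the hub is aligned and the gripper is clear. Handing in.

```bash
python3 -c "
from bench import manip
print(manip.finish_job())"
```

```text
the job is handed in; nothing more can be done
None
```

The job is handed in, with no verdict returned: the hub flats measured within about 1° of the slot, the fork is home on its stop straddling them, the gripper is clear, and the arm never went near the plain spindle.

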